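Ready the spice station for weighing

ROBOT

A 6-joint arm with a two-finger parallel gripper is mounted at the origin on the work surface. World frame = base frame: x ahead of the robot, y to its left, z up, the work surface at z = 0. Lengths are in m, angles in rad, forces in N, time in s.
With the tool pointing down it reaches from about 0.3 to 0.775 m from the base axis. Payload 14.6 kg.
Tool frame: the origin (TCP) lies midway between the tips of the shut fingers; the grasp point (between the pads) lies 19 mm behind it (ctrl.tcp_to_grasp is the z of the grasp point in the tool frame, in m); z points along the fingers, y is the line along which they close (so a half turn about z gives the same grasp; the last joint's range is limited). The gripper opens to 94 mm and grips with 3 to 60 N. Pads are 16 mm wide; open, the fingers measure 119 mm over their backs; the gripper's body (75 mm by 177 mm) begins 78 mm behind the grasp point.
Start: joints at [1.04, 0.3, 1.521, -0, 1.321, -0.067], TCP at [0.246, 0.492, 0.205] pointing down, gripper open.
Joint ranges: [-3.03, 3.03], [-0.79, 2.21], [0.23, 2.52], [-1.04, 4.18], [0, 3.07], [-2.55, 2.55]. Speed limits (rad/s): [2.22, 2.22, 2.57, 3.14, 3.14, 3.14].

INTERFACE

Orientations are given as [roll, pitch, yaw] about the fixed x, y, z axes, in that order (R = Rz(yaw) Ry(pitch) Rx(roll)).
In Python, from station import monitor, camera, ctrl gives the robot as it stands.
- The arm moves only by the tool apply_moves, never from a script. Its argument "plan" is one flat list of numbers, 4 for each row, row after row: the shift along the tool's x, y, z in mm, then the turn about the tool's z in rad. In form: [dx, dy, dz, spin, dx, dy, dz, spin, ...]. A call has 1 to 20 rows; each row shifts and turns the commanded pose from where the row before left it, along the tool's axes as they then stand; what a row does not reach is not made up. A row lasts 1/10 s, in which the tool goes at most 50 mm and 8.59 degrees, less where a joint would pass 70% of its speed; a pose out of reach is approached as far as the arm can. A call is refused whole if a number of a shift passes 50 or a number of a turn 0.15, either way. A call with a gripper value outside its range is refused whole. "hand" is the gripper command: -1 is shut, 1 is fully open, values between are in proportion, set as the call begins (left out, the last holds). The fingers move at their own pace and stop on an object; "squeeze" is the grip in N (left out, the last holds). Time passes only in rows, so rows that do not move let the fingers close. It gives the time, the measured TCP pose, the force, the opening and the grip force at its end, in the units of the state.
- monitor.get_obs(): the state, without advancing time (a new reading comes with each control period).
- camera(name): name is "scene" or "top" or "wrist"; returns a dict with "image" (480x640x3 uint8, red, green, blue), "range_z" (480x640 float32, m along the optical axis (not along the pixel's ray), 0 where there is no reading), "mtx" (3x3 intrinsics, pixels), "rvec" (rotation vector, rad) and "tvec" (3), from world to camera coordinates, as OpenCV has them. Camera axes: x right, y down, z forward; pixel columns grow to the right and rows downward; lengths in m; the calibration is good to about 2 mm. A picture is of the moment at which its call begins.
- ctrl.hand_in(): hands the job in; it is judged then, once.
The state is a dict: "time_s": time; "qpos": joint angles; "joint_vel": joint speeds; "tau": joint torques, N m; "ee_pos": TCP position; "eef_rot": TCP orientation; "force": force on the tool from outside, world axes, zero at the start; "moment": the same for the moment, N m; "grip_width": finger opening in m; "grip_force": force on a finger pad.
Only numpy, scipy, OpenCV 4.12 (cv2) and the standard library are available. Lean on these libraries where they do the work, as an engineer would, in place of code of your own. Each camera call takes 0.05 s, during which the arm holds its last target. There are 200 camera calls.

TASK

Get my spice station ready for weighing: first set the coral ramekin down gently in the centre of the kitchen scale's pan and let go of it, then turn the spice carousel until the jar with the coral cap stands at the front, squarely in line with the spoon ledge of the carousel's base. Take a firm hold of the carousel (the knob on its post is made for that) and finish while still holding it there, motionless, so that it cannot turn while I open that jar. All jars stay standing in their hoops, and the racks, pie dish and reamer stay where they are.

Things in the scene. Friction and masses are not known exactly. Their poses are not given: they have to be found in the camera images.
- ramekin: small straight-sided coral ceramic ramekin, open on top, 66 mm across outside at full height, 42 mm tall, wall 4.5 mm, about 160 g; origin at the centre of its underside, z up; loose, stands upright on the counter at the start
- scale: grey plastic mechanical kitchen scale, fixed to the counter, housing 145 x 170 mm and 110 mm tall, a round pan on top and a round blank white dial with a red pointer on its front; origin at the centre of its underside, x out through the dial (roughly away from the robot), z up
- pan_top (a point): centre of the flat upper face of the scale's round grey pan, 132 mm above the counter when empty; the pan is 163 mm across over its rim and has a 4 mm high rounded rim at 76 to 82 mm radius
- scale_pan (a joint): how far the scale's pan has sunk on its spring, m: 0 empty, 0.0125 at its bottom stop; about 0.8 N per mm, so the ramekin alone sinks it about 2 mm
- carousel_base: fixed wooden base of the spice carousel: low disc 176 mm across under the turning deck, with the spoon ledge, an open tray 110 mm wide holding a steel measuring spoon, out of one side to 180 mm from the axis, 16 mm high; origin on the turning axis at the counter, x out along the middle of the ledge (this is the front), z up
- ledge (a point): middle of the visible part of the spoon ledge, on the front centre line, 147 mm from the carousel's axis, 10 mm above the counter
- carousel: turning part: round wooden deck 216 mm across, upper face 30 mm above the counter; six steel wire hoops at 60 degree steps, centres 72 mm from the axis, wire 58 mm above the counter; thin post and knob. Turns endlessly either way on a light bearing (0.03 N m friction, no spring), stays where left. Origin on the vertical axis, 18 mm above the counter, z up, one hoop on x
- knob (a point): middle of the round wooden knob on top of the carousel's post, on the turning axis, 159 mm above the counter; knob 36 mm diameter, from 140 to 177 mm above the counter, straight-sided from 145 to 172 mm; the jars' caps end 125 mm above the counter
- jar_coral: the marked spice jar, the only one with a coral cap: 47 mm diameter, 95 mm tall, about 150 g, standing loose with 2 mm play in one of the carousel's hoops on the deck; origin at the centre of its underside, z up
- jar_white: spice jar like the marked one but with a white cap, in another hoop of the carousel
- jar_black: spice jar like the marked one but with a black cap, in another hoop of the carousel
- jar_wood: spice jar like the marked one but with a pale wooden cap, in another hoop of the carousel
- jar_steel: spice jar like the marked one but with a bare steel cap, in another hoop of the carousel
- jar_green: spice jar like the marked one but with a green cap, in another hoop of the carousel
- rack_low: lower of two stacked round stainless steel air fryer racks, 180 mm across, 60 mm tall on four legs; bystander; origin under its centre
- rack_high: upper air fryer rack, standing on the lower one, its top 121 mm above the counter; bystander
- pie_dish: clear glass pie dish, 225 mm across, 40 mm tall; bystander; origin under its centre
- reamer: wooden citrus reamer lying on the counter, 150 mm long, 44 mm thick at the head; bystander; origin on the counter under its middle, x along it towards the head

How it is judged:
By the outcome, as a careful person would: the job done as asked, in the order asked, and still so for the second after the job is handed in, while the arm keeps its last pose, push and grip.
It also fails if it takes over 61 s, if anything falls off the work surface, if the arm or the gripper's body presses on something with over 40 N, if the wrist force passes 120 N, or if a joint passes its speed limit or range.

## Working session

There is one attempt and no reset: what is moved stays moved. The work goes in short steps, Python scripts to look and compute and a tool call to move; the robot and the scene stay as the last step left them, time stands still between calls to the robot, and variables do not carry over. Pictures are saved under pics/ and viewed, at most 10 in all, crops included, and the job is handed in when it is done.

Besides the shell and the picture viewer there is one more tool, called by a JSON object that holds its "op" and its "data". apply_moves: Moves the arm, as the interface text tells. Its arguments: {"type":"object","properties":{"plan":{"type":"array","items":{"type":"number"}},"hand":{"type":"number"},"squeeze":{"type":"number"}},"required":["plan"]}

```bash
mkdir -p pics; ls
cat > h.py <<'E'
import numpy as np, cv2
from station import monitor, camera, ctrl
def cap(n):
    c=camera(n); R=cv2.Rodrigues(np.array(c['rvec'],float))[0]; t=np.array(c['tvec'],float).ravel()
    z=c['range_z']; K=c['mtx']; v,u=np.mgrid[:480,:640]
    P=np.stack([(u-K[0,2])/K[0,0]*z,(v-K[1,2])/K[1,1]*z,z],-1)
    W=(P-t)@R; W[z==0]=np.nan
    return c['image'],W,(K,R,t)
def save(n,im): cv2.imwrite('pics/'+n,im[:,:,::-1])
E
python3 - <<'E'
from h import *
a,W,_=cap('top'); b,W2,_=cap('scene')
np.savez('s0.npz',a=a,W=W,b=b,W2=W2)
save('t0.png',a); save('s0.png',b)
print(monitor.get_obs(), ctrl.tcp_to_grasp)
for r,c in [(0,0),(0,639),(479,0),(479,639),(240,320)]: print(W[r,c])
E
```

```text
pics
{'time_s': 0.1, 'qpos': array([ 1.04039503e+00,  3.00446488e-01,  1.52152119e+00, -4.62546931e-06,
        1.32069666e+00, -6.65966556e-02]), 'joint_vel': array([-0.00072809, -0.00152434, -0.00247421,  0.00246456, -0.00053655,
       -0.0008082 ]), 'tau': array([ 1.00490135e-03, -5.32636678e+01, -3.53284228e+01,  7.09594740e-02,
        2.34415079e-02, -1.11057741e-04]), 'ee_pos': array([0.24592675, 0.4916906 , 0.20492517]), 'eef_rot': array([-3.14052305e+00, -6.68472040e-05,  2.67778912e+00]), 'force': array([ 0.53668065, -0.32001941,  0.0669989 ]), 'moment': array([ 0.03964469,  0.01837522, -0.02975594]), 'grip_force': 0.0, 'grip_width': 0.09389904055943082} -0.0188
[ 1.80681163  1.43324036 -0.74583892]
[ 1.72864047 -1.43717572 -0.74440297]
[0.0344466  0.83007093 0.10716954]
[-0.01084958 -0.7804026   0.08802534]
[0.62412632 0.01357502 0.00338725]
```

View pics/t0.png

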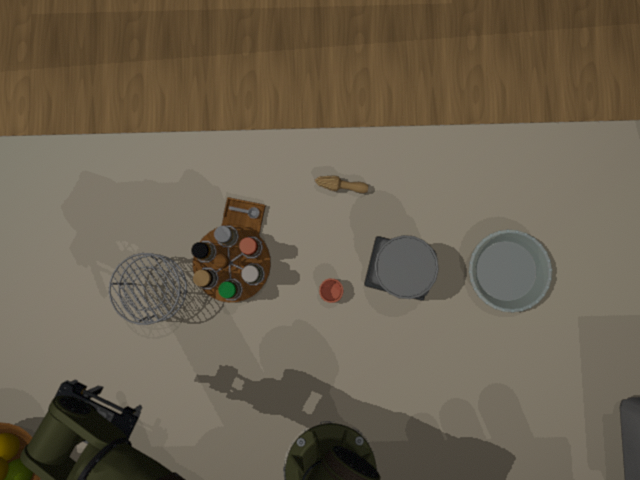

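View pics/s0.png

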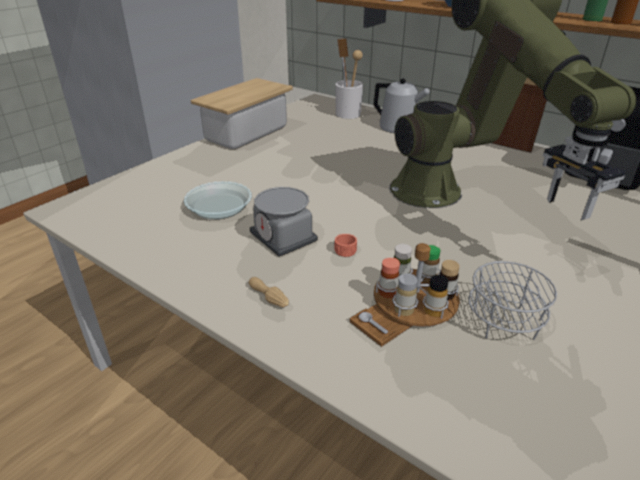

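The top view shows the ramekin at (331,291), the scale pan at (407,266) and the carousel at about (231,263). Its ledge is at (244,212) and the coral cap at (248,246). The racks crowd the carousel on its left.

```bash
cat > m.py <<'E'
from h import *
from scipy.optimize import least_squares
def circ(p,r=None):
    c0=(p.min(0)+p.max(0))/2
    if r: s=least_squares(lambda q:np.hypot(*(p-q[:2]).T)-r,c0,loss='soft_l1',f_scale=.002)
    else: s=least_squares(lambda q:np.hypot(*(p-q[:2]).T)-q[2],[*c0,np.ptp(p)/4],loss='soft_l1',f_scale=.002)
    return s.x
def hullc(W,m):
    m=m.astype(np.uint8); n,l,st,ce=cv2.connectedComponentsWithStats(m); k=1+np.argmax(st[1:,4])
    p=W[l==k][:,:2]; (c,r)=cv2.minEnclosingCircle((p*1000).astype(np.float32).reshape(-1,1,2)); return np.round(c,1),round(r,1),len(p),np.round(p.mean(0)*1000,1)
E
python3 - <<'E'
from m import *
d=np.load('s0.npz')
for nm,im,W in (('top',d['a'],d['W']),('scene',d['b'],d['W2'])):
    hsv=cv2.cvtColor(im,cv2.COLOR_RGB2HSV); H,S,V=[hsv[...,i].astype(int) for i in range(3)]
    x,y,z=W[...,0],W[...,1],W[...,2]
    cor=((H<9)|(H>174))&(S>120)
    print(nm)
    print('ramekin',hullc(W,cor&(z>.03)&(z<.06)&(abs(y)<.1)&(x<.7)))
    print('pan',hullc(W,(z>.12)&(z<.15)&(y<-.1)&(y>-.4)&(x>.3)), np.nanmedian(z[(z>.125)&(z<.145)&(y<-.15)&(y>-.35)&(x>.3)]))
    near=(x>.4)&(x<.75)&(y>.1)&(y<.45)
    print('caps-coral',hullc(W,cor&near&(z>.117)&(z<.132)))
    caps=near&(z>.117)&(z<.132)
    n,l,st,ce=cv2.connectedComponentsWithStats(caps.astype(np.uint8))
    for k in range(1,n):
        if st[k,4]>15: 
            p=W[l==k]; print(' ',ce[k].round(),st[k,4],((p.min(0)+p.max(0))/2).round(4),p.mean(0).round(4),np.median(im[l==k],0))
    kn=near&(z>.165)&(z<.185)
    print('knob',hullc(W,kn) if kn.any() else None)
    dk=near&(z>.025)&(z<.037); print('deck',hullc(W,dk))
    led=near&(z>.005)&(z<.022)&(H>5)&(H<20)&(S>110)
    p=(W[led][:,:2]*1000).astype(np.float32); print('ledge',len(p),cv2.minAreaRect(p))
E
```

```text
top
ramekin (array([483.6, -13.3]), 32.2, 102, array([484.4, -16.2]))
pan (array([ 540.1, -203.7]), 81.2, 3166, array([ 540. , -204.1])) 0.13202667319359557
caps-coral (array([605.4, 199.7]), 21.0, 209, array([604.9, 199. ]))
  [222. 234.] 218 [0.6365 0.2647 0.1244] [0.6366 0.2641 0.1245] [101. 101. 101.]
  [247. 245.] 218 [0.6048 0.2007 0.1252] [0.605  0.1998 0.1245] [137.  82.  63.]
  [199. 250.] 219 [0.5965 0.3243 0.1243] [0.5967 0.3233 0.1248] [16. 16. 17.]
  [161. 262.] 88 [0.5606 0.4219 0.1218] [0.5688 0.4218 0.1201] [92.  91.5 90. ]
  [159. 276.] 35 [0.5337 0.4281 0.1217] [0.5335 0.4292 0.1196] [93. 92. 89.]
  [250. 273.] 213 [0.534  0.1945 0.1238] [0.5333 0.1949 0.1246] [134. 128. 122.]
  [201. 278.] 221 [0.5246 0.3191 0.1246] [0.5254 0.319  0.1246] [119.  96.  64.]
  [170. 303.] 145 [0.4735 0.4112 0.1208] [0.463  0.4003 0.1199] [92. 91. 90.]
  [172. 284.] 16 [0.5098 0.3942 0.1203] [0.5101 0.3937 0.1195] [94. 93. 92.]
  [226. 290.] 223 [0.4935 0.2553 0.1245] [0.4936 0.2547 0.1245] [22. 97. 43.]
knob (array([565.2, 259.5]), 17.7, 163, array([565.1, 258.4]))
deck (array([565.2,
[... 729 characters left out ...]
0.4219 0.1204] [0.446  0.425  0.1199] [149.  147.5 144. ]
  [420. 265.] 23 [0.5704 0.262  0.1241] [0.5706 0.2632 0.1242] [112. 114. 116.]
  [483. 282.] 219 [0.5264 0.4133 0.1206] [0.5362 0.4074 0.1198] [133. 132. 132.]
  [494. 273.] 22 [0.4858 0.4163 0.1205] [0.4868 0.4172 0.1195] [142.  139.5 135. ]
  [407. 280.] 210 [0.6388 0.2674 0.1233] [0.6426 0.268  0.1241] [140.5 142.  146. ]
  [438. 281.] 206 [0.5997 0.3272 0.1228] [0.6025 0.3275 0.1244] [21. 20. 23.]
knob (array([570.2, 262.9]), 17.9, 143, array([573.6, 264.1]))
deck (array([569.8, 262.7]), 107.4, 1230, array([620.6, 290.1]))
ledge 943 ((657.900390625, 256.9112548828125), (124.25978088378906, 209.20669555664062), 59.532047271728516)
```

```bash
python3 - <<'E'
from m import *
d=np.load('s0.npz')
for nm,im,W,c in (('top',d['a'],d['W'],(.5652,.2595)),('scene',d['b'],d['W2'],(.570,.2628))):
    x,y,z=W[...,0]-c[0],W[...,1]-c[1],W[...,2]
    r=np.hypot(x,y)
    led=(r>.112)&(r<.21)&(z>.006)&(z<.03)&(x>0)&(abs(np.arctan2(y,x))<.9)
    n,l,st,_=cv2.connectedComponentsWithStats(led.astype(np.uint8)); k=1+np.argmax(st[1:,4]); 
    print(nm,st[k]); m=l==k
    p=np.c_[x[m],y[m]]*1000
    # fit 110-wide, front edge at 180
    import scipy.optimize as so
    for t in (0,): 
        rect=cv2.minAreaRect(p.astype(np.float32)); print(rect, np.degrees(np.arctan2(rect[0][1],rect[0][0])))
    # symmetric: for angle th, edges in v
    best=[]
    for th in np.radians(np.arange(-35,36,.5)):
        u=p@[np.cos(th),np.sin(th)]; v=p@[-np.sin(th),np.cos(th)]
        best.append((np.percentile(v,99)-np.percentile(v,1)+(np.percentile(u,99)-np.percentile(u,1)),np.degrees(th),np.percentile(v,1),np.percentile(v,99),np.percentile(u,99)))
    print(np.round(sorted(best)[:4],1))
    hsv=cv2.cvtColor(im,cv2.COLOR_RGB2HSV)
E
python3 - <<'E'
import numpy as np
for c,js in (((565.2,259.5),dict(st=(636.5,264.4),co=(604.9,200.1),bk=(596.6,323.8),wh=(533.8,194.8),wd=(525,319),gr=(493.5,255))),):
  for i,k in enumerate(['st','co','wh','gr','wd','bk']):
    v=np.array(js[k])-c; print(k,np.hypot(*v),(np.degrees(np.arctan2(v[1],v[0]))+60*i+180)%360-180)
E
```

```text
top [221 197  45  37 946]
((134.99632263183594, -32.33287811279297), (112.59352111816406, 81.9028549194336), 77.11119842529297) -13.469147866083606
[[184.2 -12.5 -55.8  52.5 178.9]
 [184.3 -14.  -52.2  56.3 179.1]
 [184.3 -13.  -54.6  53.8 179. ]
 [184.3 -13.5 -53.4  55.1 179.2]]
scene [ 349  307   55   40 1010]
((135.56686401367188, -32.77619171142578), (114.76227569580078, 80.4635238647461), 76.16596984863281) -13.591661207944316
[[182.5 -13.5 -53.8  54.8 178.5]
 [182.6 -14.  -52.5  56.1 178.5]
 [182.9 -14.5 -51.2  57.3 178.6]
 [183.3 -13.  -55.   53.6 178.7]]
st 71.46817473533233 3.931396631346388
co 71.44543372392666 3.7567939471093723
wh 71.91696600941953 4.111919688647561
gr 71.84107460220794 3.5912590372055035
wd 71.80731160543475 4.044150493059078
bk 71.55731968149729 3.9720810199311245
```

{"op": "apply_moves", "data": {"plan": [-33.8,-26.5,0,0,-33.8,-26.5,0,0,-33.8,-26.5,0,0,-33.8,-26.5,0,0,-33.8,-26.5,0,0,-33.8,-26.5,0,0,-33.8,-26.5,0,0,-33.8,-26.5,0,0,-33.8,-26.5,0,0,-33.8,-26.5,0,0,-33.8,-26.5,0,0,-33.8,-26.5,0,0,-33.8,-26.5,0,0,0,0,0,0.145,0,0,0,0.145,0,0,0,0.145,0,0,0,0.145,0,0,0,0.145,0,0,0,0.145,0,0,0,0.145], "hand": 1}}

```text
time_s: 2.1
ee_pos: [0.4848, -0.0128, 0.2052]
eef_rot: [-3.141, -0.0, 1.657]
force: [0.1, -0.1, 0.4]
grip_width: 0.0939
grip_force: 0.0
```

{"op": "apply_moves", "data": {"plan": [0,0,0,0.092,0,0,0,0,0,0,0,0]}}

```text
time_s: 2.4
ee_pos: [0.4848, -0.0128, 0.2053]
eef_rot: [-3.141, -0.0, 1.574]
force: [0.3, 0.2, 0.4]
grip_width: 0.094
grip_force: 0.0
```

Run:
```python
from m import *
o=monitor.get_obs(); print(o['ee_pos'],o['eef_rot'],o['time_s'])
im,W,_=cap('wrist'); save('w1.png',im)
hsv=cv2.cvtColor(im,cv2.COLOR_RGB2HSV); H,S=hsv[...,0],hsv[...,1]; z=W[...,2]
m=((H<9)|(H>174))&(S>120)&(z>.038)&(z<.048)
print(m.sum(),hullc(W,m)); p=W[m]; print(p.min(0),p.max(0))
```

```text
[ 0.48482889 -0.01278586  0.20529084] [-3.14127693e+00 -3.53638704e-05  1.57370066e+00] 2.4
978 (array([484.7, -14.3]), 32.9, 978, array([483.5, -13.6]))
[ 0.4519989  -0.04710841  0.03800837] [0.51605388 0.0183918  0.04466226]
```

View pics/w1.png

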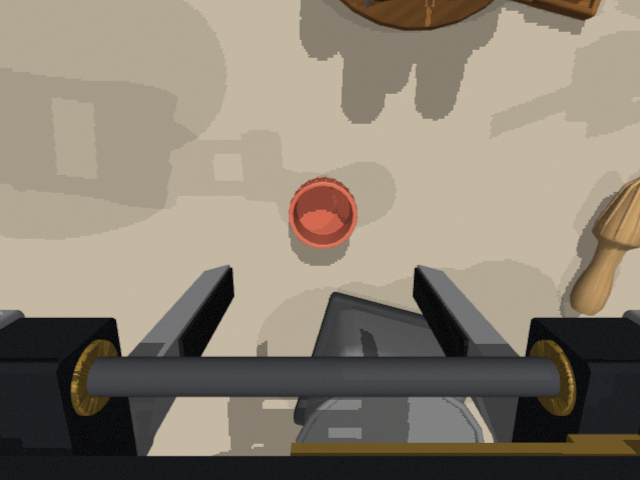

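The wrist view shows the ramekin rim at (323,213), midway between the fingertips. I'll shift about 1 mm and go down.

{"op": "apply_moves", "data": {"plan": [-1,0,35,0,0,0,35,0,0,0,35,0,0,0,30,0,0,0,25,0,0,0,20,0,0,0,10,0,0,0,5,0,0,0,0,0,0,0,0,0]}}

```text
time_s: 3.45
ee_pos: [0.4854, -0.0138, 0.0113]
eef_rot: [3.14, 0.0, 1.571]
force: [0.0, -0.4, -0.9]
grip_width: 0.0944
grip_force: 0.0
```

{"op": "apply_moves", "data": {"plan": [0,0,0,0,0,0,0,0,0,0,0,0,0,0,0,0,0,0,0,0,0,0,0,0,0,0,0,0,0,0,0,0,0,0,0,0,0,0,0,0], "hand": -1, "squeeze": 15}}

```text
time_s: 4.45
ee_pos: [0.485, -0.0138, 0.0106]
eef_rot: [3.141, 0.0, 1.571]
force: [-0.3, 1.0, 5.6]
grip_width: 0.0657
grip_force: 15.0
```

{"op": "apply_moves", "data": {"plan": [0,0,-10,0,0,0,-30,0,0,0,-40,0,0,0,-40,0,0,0,-30,0,0,0,-10,0,-20,6,0,0,-35,10,0,0,-40,11.5,0,0,-40,11.5,0,0,-35,10,0,0,-20.5,6.5,0,0,0,0,0,0,0,0,0,0,0,0,0,0]}}

```text
time_s: 5.95
ee_pos: [0.5401, -0.2032, 0.17]
eef_rot: [-3.141, -0.001, 1.572]
force: [-0.5, 0.6, -2.1]
grip_width: 0.0659
grip_force: 15.0
```

{"op": "apply_moves", "data": {"plan": [0,0,10,0,0,0,8,0,0,0,4,0,0,0,2,0,0,0,0,0,0,0,0,0,0,0,0,0]}}

```text
time_s: 6.65
ee_pos: [0.5405, -0.2044, 0.1468]
eef_rot: [3.141, 0.0, 1.571]
force: [0.2, -0.8, -1.9]
grip_width: 0.0657
grip_force: 15.0
```

Run:
```python
from m import *
o=monitor.get_obs(); print(o['ee_pos'],o['force'],o['time_s'])
im,W,_=cap('scene'); save('s2.png',cv2.resize(im[140:300,180:400],None,fx=3,fy=3))
im,W,_=cap('wrist'); save('w2.png',im)
```

```text
[ 0.54053389 -0.20436969  0.14676331] [ 0.23618109 -0.77054469 -1.8714034 ] 6.65
```

View pics/s2.png

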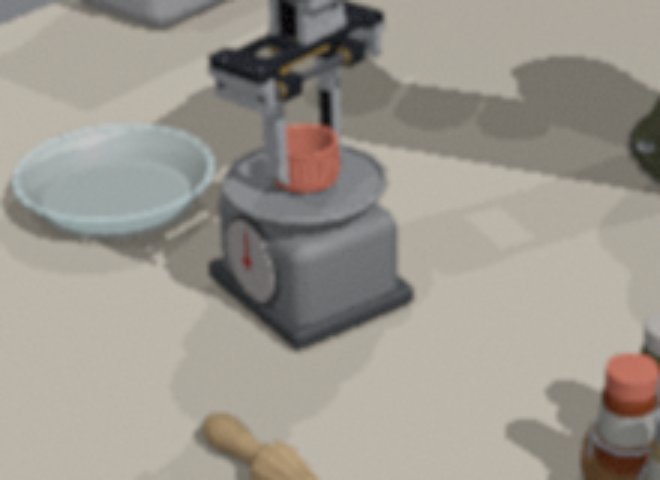

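View pics/w2.png

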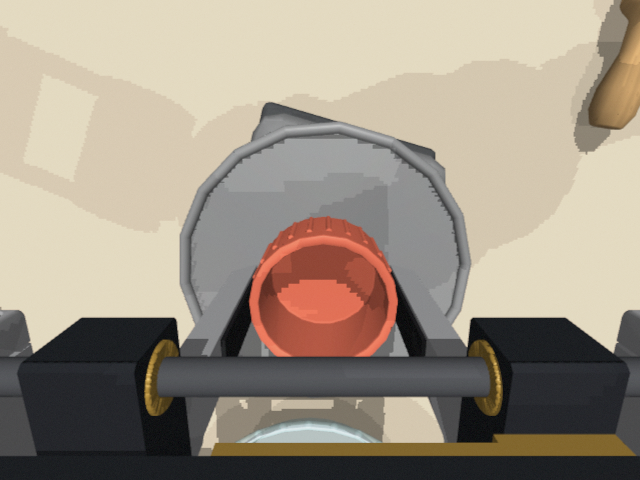

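The ramekin is centred across the pan: its centre is at column 323 and the pan's at about 325. I'll fit the pan rim for the other axis before lowering.

Run:
```python
from m import *
im,W,_=cap('wrist')
x,y,z=[W[...,i] for i in range(3)]
m=(z>.1335)&(z<.142)&(np.hypot(x-.5405,y+.2044)>.07)&(np.hypot(x-.5405,y+.2044)<.09)&(y>-.23)
p=W[m][:,:2]; print(len(p),circ(p,.079),circ(p),np.median(z[m]))
```

```text
6665 [ 0.54103612 -0.20809257] [ 0.54104749 -0.20523509  0.07664302] 0.13604998730633636
```

{"op": "apply_moves", "data": {"plan": [-1,0.5,1,0,-1,0,1,0,0,0,1,0,0,0,1,0,0,0,1,0,0,0,0.7,0,0,0,0,0,0,0,0,0,0,0,0,0]}}

```text
time_s: 7.7
ee_pos: [0.5409, -0.2063, 0.1408]
eef_rot: [3.142, 0.0, 1.571]
force: [-1.0, -0.7, 0.1]
grip_width: 0.0658
grip_force: 15.0
```

{"op": "apply_moves", "data": {"plan": [0,0,0,0,0,0,0,0,0,0,0,0,0,0,0,0,0,0,0,0], "hand": 0.8}}

```text
time_s: 8.2
ee_pos: [0.5409, -0.2062, 0.1408]
eef_rot: [3.142, -0.0, 1.571]
force: [-0.0, -0.4, -0.4]
grip_width: 0.0848
grip_force: 0.0
```

{"op": "apply_moves", "data": {"plan": [0,0,-5,0,0,0,-10,0,0,0,-20,0,0,0,-30,0,0,0,-30,0,0,0,-15,0,0,0,0,0,0,0,0,0]}}

```text
time_s: 9.0
ee_pos: [0.5408, -0.2062, 0.2505]
eef_rot: [-3.142, -0.0, 1.571]
force: [0.3, -0.1, -0.3]
grip_width: 0.085
grip_force: 0.0
```

Run:
```python
from m import *
o=monitor.get_obs(); print(o['ee_pos'],o['force'],o['time_s'])
im,W,_=cap('wrist'); save('w3.png',im)
hsv=cv2.cvtColor(im,cv2.COLOR_RGB2HSV); H,S=hsv[...,0],hsv[...,1]; x,y,z=[W[...,i] for i in range(3)]
m=((H<9)|(H>174))&(S>120)&(z>.165)&(z<.18); print('ram',hullc(W,m))
m=(z>.1315)&(z<.142)&(np.hypot(x-.5405,y+.206)>.07)&(np.hypot(x-.5405,y+.206)<.09)
p=W[m][:,:2]; print(len(p),circ(p,.079),circ(p),W[m].min(0),W[m].max(0))
```

```text
[ 0.54076721 -0.20624364  0.25050091] [ 0.30986354 -0.0828644  -0.29777024] 9.0
ram (array([ 540.9, -206.6]), 33.4, 1869, array([ 540.4, -207. ]))
4489 [ 0.54112234 -0.20616325] [ 0.5411333  -0.20577706  0.07694672] [ 0.45987908 -0.28624604  0.13150147] [ 0.62193343 -0.12529196  0.13696942]
```

View pics/w3.png

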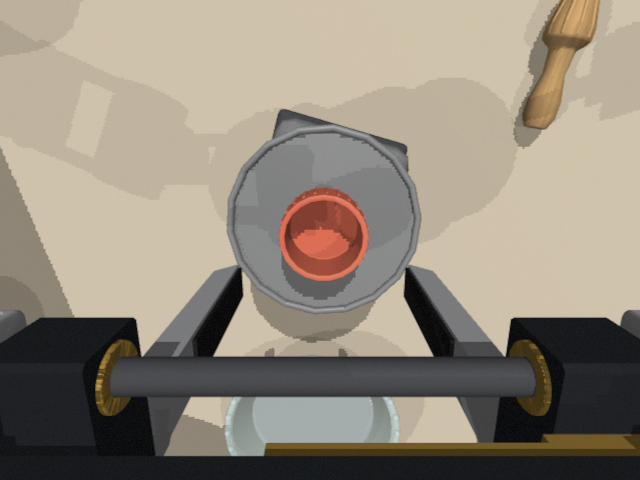

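The ramekin stands upright, released, and is centred on the pan to within 1 mm. Next is the carousel.

{"op": "apply_moves", "data": {"plan": [20,1,-5,0,40,2,-5,0,45,3,-5,0,45,3,-5,0,45,3,-5,0,45,3,-5,0,45,3,0,0,45,2,0,0,45,2,0,0,45,2,0,0,30,1.5,0,0,16,0.5,0,0,0,0,0,0,0,0,0,0], "hand": 0.3}}

```text
time_s: 10.45
ee_pos: [0.567, 0.2586, 0.2802]
eef_rot: [-3.141, 0.001, 1.57]
force: [-0.1, -0.5, 0.4]
grip_width: 0.061
grip_force: 0.0
```

```bash
cat > c.py <<'E'
from m import *
def look(cam,name=None):
    im,W,_=cap(cam)
    if name: save(name,im)
    o=monitor.get_obs(); print(o['ee_pos'],o['eef_rot'],o['force'],o['time_s'])
    x,y,z=[W[...,i] for i in range(3)]
    near=np.hypot(x-.567,y-.26)<.13
    print('knob',hullc(W,near&(z>.17)&(z<.185)&(np.hypot(x-.567,y-.26)<.03)))
    m=near&(z>.026)&(z<.034); print('deck',hullc(W,m))
    n,l,st,ce=cv2.connectedComponentsWithStats((near&(z>.119)&(z<.130)).astype(np.uint8))
    for k in range(1,n):
        if st[k,4]>60: 
            p=W[l==k]; (c,r)=cv2.minEnclosingCircle((p[:,:2]*1000).astype(np.float32).reshape(-1,1,2)); print(' ',ce[k].round(),st[k,4],np.round(c,1),round(r,1),np.median(im[l==k],0))
    return im,W
def ledge(W,c):
    x,y,z=W[...,0]-c[0],W[...,1]-c[1],W[...,2]; r=np.hypot(x,y)
    led=(r>.112)&(r<.21)&(z>.006)&(z<.03)&(x>0)&(abs(np.arctan2(y,x))<.9)
    n,l,st,_=cv2.connectedComponentsWithStats(led.astype(np.uint8)); k=1+np.argmax(st[1:,4]); m=l==k
    p=np.c_[x[m],y[m]]*1000; rect=cv2.minAreaRect(p.astype(np.float32)); print(rect,np.degrees(np.arctan2(rect[0][1],rect[0][0])))
E
python3 - <<'E'
from c import *
im,W=look('wrist','w4.png'); ledge(W,(.567,.261))
E
```

```text
[0.56710206 0.25827558 0.28056203] [-3.14124650e+00  4.00909022e-04  1.56957067e+00] [-0.3424246   0.1025025   0.07800027] 10.5
knob (array([566. , 258.3]), 17.7, 1460, array([566. , 259.5]))
deck (array([565.9, 267.9]), 107.0, 6420, array([564.7, 305.7]))
  [280.  76.] 355 [529.6 381. ] 27.2 [152. 152. 154.]
  [358. 145.] 1839 [597.5 322.3] 21.4 [31. 31. 33.]
  [277. 150.] 1826 [525.8 317.6] 21.5 [214. 171. 115.]
  [399. 210.] 1641 [637.6 262.8] 21.5 [174. 174. 177.]
  [246. 220.] 1604 [494.2 253.4] 21.6 [ 35. 167.  74.]
  [363. 275.] 1419 [605.7 198.3] 21.5 [238. 125.  97.]
  [290. 280.] 1446 [534.4 193.7] 21.4 [230. 222. 215.]
((135.9024658203125, -35.03249740600586), (110.26518249511719, 78.7359390258789), 76.7080078125) -14.454835293752549
```

View pics/w4.png

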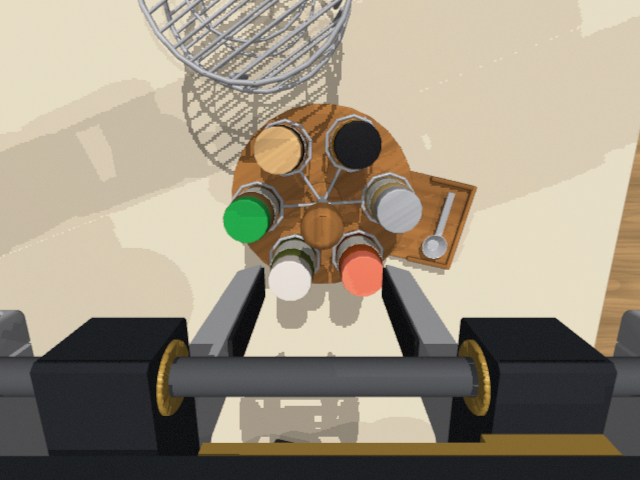

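The knob is at (322,226), with the coral cap at (362,271) and the ledge on the right. The axis is at (566,258) mm. The ledge lies at -13.3° and the coral hoop at -56.2°, so the carousel needs about +43° anticlockwise (0.75 rad).

{"op": "apply_moves", "data": {"plan": [0,-1,30,0,0,0,35,0,0,0,30,0,0,0,25,0,0,0,15,0,0,0,6,0,0,0,0,0,0,0,0,0]}}

```text
time_s: 11.3
ee_pos: [0.5665, 0.2597, 0.1411]
eef_rot: [3.14, -0.001, 1.571]
force: [0.1, -0.6, -0.4]
grip_width: 0.0611
grip_force: 0.0
```

{"op": "apply_moves", "data": {"plan": [0,0,0,0,0,0,0,0,0,0,0,0,0,0,0,0,0,0,0,0,0,0,0,0,0,0,0,0,0,0,0,0], "hand": -1, "squeeze": 20}}

```text
time_s: 12.1
ee_pos: [0.5658, 0.2598, 0.14]
eef_rot: [-3.141, -0.0, 1.571]
force: [-6.1, -1.0, 5.8]
grip_width: 0.0351
grip_force: 20.0
```

{"op": "apply_moves", "data": {"plan": [0,0,0,0,0,0,0,0,0,0,0,0,-1.5,-0.5,0,0,0,0,0,0], "hand": 0}}

```text
time_s: 12.6
ee_pos: [0.5654, 0.258, 0.1397]
eef_rot: [-3.142, 0.0, 1.571]
force: [-0.7, 0.7, 0.1]
grip_width: 0.0472
grip_force: 0.0
```

{"op": "apply_moves", "data": {"plan": [0,0,0,0,0,0,0,0,0,0,0,0,0,0,0,0,0,0,0,0,0,0,0,0,0,0,0,0,0,0,0,0], "hand": -1, "squeeze": 30}}

```text
time_s: 13.4
ee_pos: [0.5657, 0.2582, 0.1398]
eef_rot: [3.141, -0.0, 1.571]
force: [6.1, 1.1, -2.4]
grip_width: 0.0349
grip_force: 30.0
```

{"op": "apply_moves", "data": {"plan": [0,0,0,-0.02,0,0,0,-0.04,0,0,0,-0.05,0,0,0,-0.05,0,0,0,-0.05,0,0,0,-0.05,0,0,0,-0.05,0,0,0,-0.05,0,0,0,-0.05,0,0,0,-0.05,0,0,0,-0.05,0,0,0,-0.05,0,0,0,-0.05,0,0,0,-0.05,0,0,0,-0.04,0,0,0,-0.03,0,0,0,-0.02,0,0,0,0,0,0,0,0,0,0,0,0]}}

```text
time_s: 15.4
ee_pos: [0.5666, 0.2586, 0.1398]
eef_rot: [3.138, 0.001, 2.321]
force: [15.3, 3.6, -7.2]
grip_width: 0.035
grip_force: 30.0
```

Run:
```python
from c import *
im,W=look('wrist','w5.png'); ledge(W,(.566,.2582))
im,W=look('scene'); ledge(W,(.570,.2628)); save('s5.png',cv2.resize(im[140:380,280:600],(800,600)))
im,W=look('top');
```

```text
[0.56663855 0.25859661 0.13977484] [3.13847972e+00 1.39025209e-03 2.32074581e+00] [14.27827243  5.77199526 -6.22859672] 15.45
knob (array([561.4, 265. ]), 28.2, 5839, array([563.7, 260.9]))
deck (array([510.4, 313. ]), 62.6, 5431, array([512.8, 307.8]))
  [435.  48.] 1090 [529.3 381.1] 27.6 [176.5 177.  179. ]
  [384. 150.] 5353 [544.8 327.2] 21.5 [36. 36. 38.]
  [247. 159.] 5284 [495.5 274.6] 21.6 [235. 198. 134.]
  [450. 258.] 4464 [614.8 310.6] 21.7 [199. 199. 203.]
  [198. 274.] 4364 [516.6 206.1] 21.6 [ 41. 192.  87.]
  [290. 348.] 392 [587.8 208. ] 9.8 [172.5 163.5 157. ]
  [362. 349.] 201 [617.1 235.2] 7.6 [218. 109.  87.]
((128.41558837890625, 13.886467933654785), (42.83327102661133, 26.473011016845703), 43.282779693603516) 6.171807580559519
[0.56663167 0.25863255 0.13978796] [3.13843762e+00 1.39013292e-03 2.32079475e+00] [13.91258819  5.26973081 -5.35304482] 15.5
knob (array([570.2, 258.1]), 29.0, 81, array([574.1, 254.8]))
deck (array([570.9, 263.3]), 107.7, 1119, array([623.1, 284.9]))
  [408. 248.] 112 [519.8 209.5] 25.7 [ 55. 141.  80.]
  [439. 254.] 159 [497.3 278.4] 25
[... 416 characters left out ...]
527e-03 2.32078645e+00] [15.38278911  4.83416816 -6.45525286] 15.55Traceback (most recent call last):
  File "<stdin>", line 4, in <module>
  File "c.py", line 8, in look
    print('knob',hullc(W,near&(z>.17)&(z<.185)&(np.hypot(x-.567,y-.26)<.03)))
                 ~~~~~^^^^^^^^^^^^^^^^^^^^^^^^^^^^^^^^^^^^^^^^^^^^^^^^^^^^^^
  File "m.py", line 9, in hullc
    m=m.astype(np.uint8); n,l,st,ce=cv2.connectedComponentsWithStats(m); k=1+np.argmax(st[1:,4])
                                                                             ~~~~~~~~~^^^^^^^^^^
    return _wrapfunc(a, 'argmax', axis=axis, out=out, **kwds)
    return bound(*args, **kwds)
ValueError: attempt to get argmax of an empty sequence
```

View pics/s5.png

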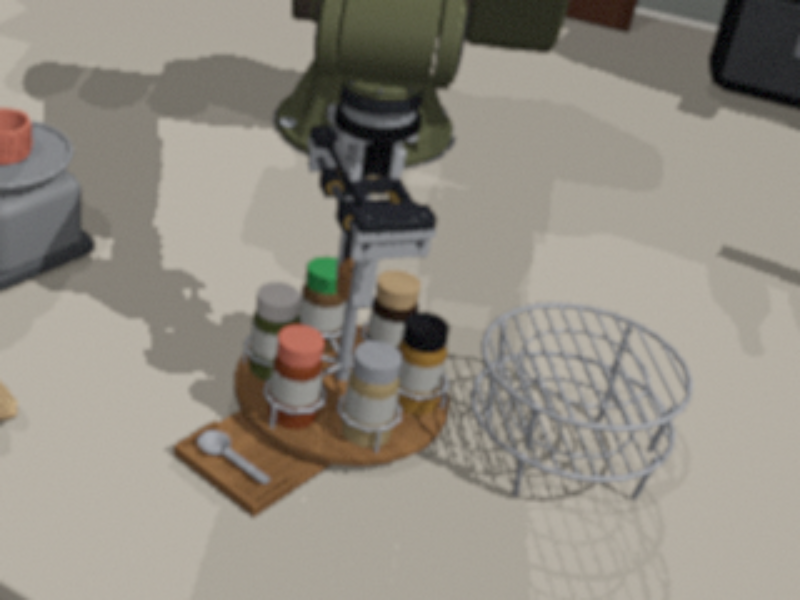

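View pics/w5.png

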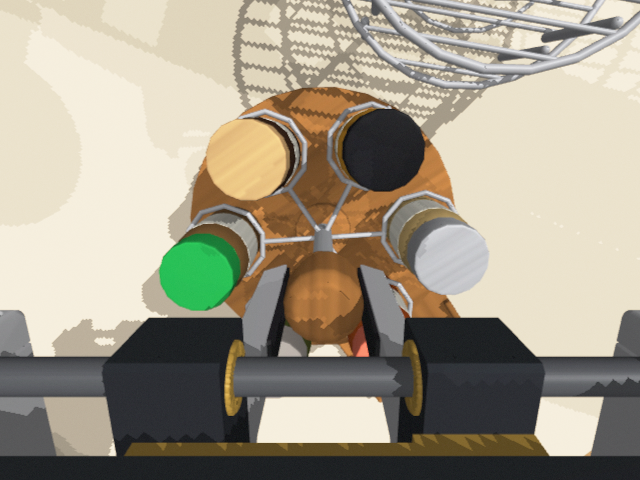

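The coral jar now stands in line with the ledge, with the hoops at -13.1° and the ledge at -13.3°. All jars are upright. I'll relieve the 15 N side load and firm up the grip.

{"op": "apply_moves", "data": {"plan": [-0.2,0.5,0,0,-0.2,0.5,0,0,0,0,0,0,0,0,0,0,0,0,0,0,0,0,0,0,0,0,0,0,0,0,0,0,0,0,0,0,0,0,0,0], "squeeze": 40}}

```text
time_s: 16.55
ee_pos: [0.5667, 0.2586, 0.1397]
eef_rot: [3.141, 0.0, 2.321]
force: [6.3, 0.2, -2.3]
grip_width: 0.0345
grip_force: 40.0
```

Run:
```python
from c import *
im,W=look('wrist'); print(monitor.get_obs()['joint_vel'].round(4))
```

```text
[0.56667219 0.25861115 0.13974785] [3.14098285e+00 3.85537763e-04 2.32076315e+00] [ 5.74753138  0.53276285 -2.28839207] 16.6
knob (array([561.6, 264.7]), 28.2, 5854, array([563.8, 261. ]))
deck (array([511.4, 313.1]), 61.1, 5436, array([512.9, 307.8]))
  [436.  48.] 1074 [529.3 381.3] 27.5 [178. 178. 181.]
  [384. 150.] 5344 [544.8 327.3] 21.6 [36. 36. 38.]
  [247. 159.] 5286 [495.6 275.1] 21.5 [235. 198. 134.]
  [450. 258.] 4473 [614.7 310.6] 21.7 [199. 199. 203.]
  [198. 274.] 4350 [516.9 205.9] 21.9 [ 41. 192.  87.]
  [290. 348.] 386 [587.9 208.1] 10.0 [170.  163.5 155. ]
  [362. 348.] 202 [616.6 235.9] 6.8 [204. 107.  85.]
[-0.002  -0.0004  0.0005 -0.0004 -0.0008 -0.0009]
```

Aligned, held and motionless, so I'm handing in.

```bash
python3 -c "
from station import ctrl
print(ctrl.hand_in())"
```

```text
the job is handed in; nothing more can be done
None
```

I handed the job in: the ramekin stands centred and released on the scale pan, and the coral-capped jar is at the front, within about 0.5° of the ledge line, with the knob held still at 40 N.

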